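# Wedge the carving tight and latch the chip guard

## Task

Get the copy-carving machine ready to run: drive the yellow-ended wooden wedge in with the mallet until it stops advancing and sits tight against the workpiece, then lay the mallet back down flat on the bench and let go of it. After that push the clear sliding guard with the orange grip shut until its latch clicks and holds it, without slamming or forcing it, and leave the other things on the bench where they are.

Things in the scene. Friction and masses are not known exactly. Their poses are not given: they have to be found in the camera images.
- machine: Green base 260 x 400 x 40 mm (x -130 to +130, y -175 to +225 mm of its origin on the bench); fixed, yawed a little. Front (-x) faces the robot. Cradle with workpiece and wedge at its -y half, grey spindle head at the +y half, latch post with red latch at the -y end (x -35 to +70, y -174 to -130, z up to 225 mm). Wedge and guard are guided along its x and y axes.
- wedge: Dark wooden wedge 130 mm long, 46 high, butt 38 wide with yellow end face. Origin: centre of that face (85 mm up); x axis = machine's x = driving direction, inwards. Guided, slides at 5 to 6 N; goes in 35 to 75 mm and jams at an unmeasured depth that varies by 16 mm, butt then 9 to 33 mm behind the guard's pane. Tight, it hardly yields to a steady push of 15 to 20 N. Not for the fingers.
- blank: Half-carved light wooden workpiece 150 x 58 x 50 mm lying in the cradle on the -y side of the wedge, with a tapered wooden packer strip between them; origin under it at the cradle floor. Not to be handled. It and the cradle's cheeks begin 40 mm or more behind the guard's pane, so the mallet's head can follow the wedge in there.
- mallet_grip (a point): Where to grip the handle of the loose wooden mallet (0.42 kg, lying on the bench): mid-thickness, 32 mm above the bench. Handle 24 mm wide (mallet's x), 30 high, along the mallet's y from -150 to +34 mm of this point, where the head begins. Axes: y from handle to head, x the striking direction, z up.
- mallet_head (a point): Centre of the mallet's head, 62 mm to +y of the grip point: block 120 mm long along x (either end face strikes), 56 mm along y, 64 mm high.
- guard_grip (a point): Centre of the orange push grip on top of the clear guard: 80 mm along the machine's x, 26 along y, 40 high (z 168 to 208 mm). The guard is a clear pane 165 mm wide, z 51 to 163 mm, 100 mm in front of the machine's origin, with a clear top cover up to z 168 mm. It slides along the machine's y.
- guard (a joint): Guard position (m): about 0.16 open at the start, about 0 shut; falls as it moves to the machine's -y. Slides at 2 to 3 N. In the last 25 mm its tongue lifts the latch pawl and the push rises to 6 to 12 N, then drops as the pawl snaps in; a rubber buffer stops it 2 to 3 mm on. The latch block is set by hand: the shut position is anywhere from -5 to +8 mm and not measured.
- pawl (a joint): Lift of the spring-loaded brass latch pawl with its yellow cap (m): 0 down, about 0.009 when on top of the catch, back to 0 when it has snapped in behind it.

How it is judged:
On the way, in this order (a step that is already met when the one before it is completed fails the run):
1. the wedge is driven tight against the workpiece while the guard is still open (contact force between wedge and blank above 10 N and value of joint guard above 0.08 m), for 0.2 s.
2. the mallet is laid down and let go (height (world z) of mallet_grip below 0.045 m and contact force between the fingers and anything else below 0.1 N and linear speed of mallet below 0.03 m/s and value of joint guard above 0.08 m), for 0.1 s.
3. the guard is shut and its latch has caught (value of joint guard below 0.012 m and value of joint pawl below 0.002 m), for 0.2 s.
At the end, for the whole second after the job is handed in: The guard is shut (joint below 12 mm) with the pawl down behind its catch (lift below 2 mm), the wedge still presses on the workpiece with more than 5 N, and the mallet lies flat on the bench (grip point below 45 mm, tilt below 0.2 rad) (all of step 3 and contact force between wedge and blank above 5 N and height (world z) of mallet_grip below 0.045 m and angle between mallet_grip's own z axis and vertical below 0.2 rad); the robot touches nothing.
It fails at once if the wedge is pushed with the hand instead of the mallet (contact force between any of the fingers, the arm and wedge above 3 N).
It fails at once if the guard is forced (over 60 N) (contact force between any of the fingers, the arm, mallet and guard above 60 N).
It fails at once if the guard is slammed (over 0.5 m/s) (velocity of joint guard below -0.5 m/s).
It fails at once if the mallet is dropped or thrown (contact force between the fingers and mallet below 0.1 N and linear speed of mallet above 0.7 m/s).
It fails at once if something else on the bench is disturbed (moved over 40 mm) (distance of any of brush, gouge_a, gouge_b, offcut, sanding_block, glue, pencil_cup from where it was at the start of the episode above 0.04 m).
It also fails if it takes over 72 s, if anything falls off the work surface, if the arm or the gripper's body presses on something with over 40 N, if the wrist force passes 120 N, or if a joint passes its speed limit or range.

## Robot

A 6-joint arm with a two-finger parallel gripper is mounted at the origin on the work surface. World frame = base frame: x ahead of the robot, y to its left, z up, the work surface at z = 0. Lengths are in m, angles in rad, forces in N, time in s.
With the tool pointing down it reaches from about 0.225 to 0.875 m from the base axis. Payload 3.4 kg.
Tool frame: the origin (TCP) lies at the very end of the fingers, on their centre line; the grasp point (between the pads) lies 19 mm behind it; z points along the fingers, y is the direction in which the jaws open and shut (so a half turn about z gives the same grasp; the last joint's range is limited). The gripper opens to 85 mm and grips with 20 to 120 N. Pads are 22 mm wide; open, the fingers measure 114 mm over their backs; the gripper's body (76 mm by 85 mm) begins 54 mm behind the grasp point. The pads swing forward as they close: fully open they stand 13 mm farther back than shut.
Start: joints at [1.15, 0.276, 1.505, -0, 1.361, -0.121], TCP at [0.17, 0.549, 0.231] pointing down, gripper open.
Joint ranges: [-2.89, 2.89], [-0.75, 2.08], [0.22, 2.7], [-1.18, 4.32], [0.11, 2.71], [-2.7, 2.7]. Speed limits (rad/s): [2.57, 2.57, 3.14, 3.14, 3.14, 3.14].

## Interface

Orientations are given as a unit quaternion [w, x, y, z].
In Python, from rig import telemetry, optics, order gives the robot as it stands.
- The arm moves only by the shell command python3 -m creep 'ROWS' [FORCE]. ROWS is a JSON object of lists of equal length, an entry for each row: "slide": the shift along the world's x, y, z normalised to -1 to 1, where 1 is 0.15 m, a list of three; "twist": the turn, a rotation vector about the world's x, y, z normalised to -1 to 1, where 1 is 360 degrees, a list of three; "fingers": the gripper's target within -1 to 1 (fully open at 1, half-way at 0, shut at -1). A call has 1 to 20 rows; each row is the pose to reach, as a shift and turn from the pose commanded when the call began, turning the shorter way round; what a row does not reach only later rows make up. A row lasts 1/10 s, in which the tool goes at most 50 mm and 8.59 degrees, less where a joint would pass 70% of its speed; a pose out of reach is approached as far as the arm can. A call with a number of a shift or a turn outside -1 to 1 is refused whole. A call with a gripper value outside its range is refused whole. The fingers move at their own pace and stop on an object; FORCE is the grip in N (left out, the last holds). Time passes only in rows, so rows that repeat a pose let the fingers close. It gives the time, the measured TCP pose, the force and the opening at its end, in the units of the state.
- telemetry.get_state(): the state, without advancing time (a new reading comes with each control period).
- optics.get_image(name): name is "scene" or "top"; returns a dict with "img" (480x640x3 uint8, blue, green, red), "depth" (480x640 float32, m along the optical axis (not along the pixel's ray), 0 where there is no reading), "fovy" (degrees; the focal length in pixels is half the picture's height over the tangent of half this angle, whatever the lens; pixels are square), "cx", "cy" (the principal point, pixels), "world_from_camera" (4x4, takes a point from camera to world coordinates). Camera axes: x right, y down, z forward; pixel columns grow to the right and rows downward; lengths in m; the calibration is good to about 2 mm. A picture is of the moment at which its call begins.
- order.sign_off(): hands the job in, once; it reports no verdict.
The state is a dict: "clock": time; "qpos": joint angles; "qd": joint speeds; "effort": joint torques, N m; "position": TCP position; "ee_rot": TCP orientation; "contact_force": force on the tool from outside, world axes, zero at the start; "moment": the same for the moment, N m; "width": finger opening in m.
Only numpy, scipy, OpenCV 4.12 (cv2) and the standard library are available. Lean on these libraries where they do the work, as an engineer would, in place of code of your own. Each camera call takes 0.05 s, during which the arm holds its last target.

## Working session

There is one attempt and no reset: what is moved stays moved. The work goes in short steps, Python scripts to look and compute and a shell command to move; the robot and the scene stay as the last step left them, time stands still between calls to the robot, and variables do not carry over. Pictures are saved under pics/ and viewed, and the job is handed in when it is done.

```bash
ls; mkdir -p pics
python3 - <<'E'
from rig import telemetry, optics
import cv2,numpy as np
print(telemetry.get_state())
for n in("scene","top"):
    d=optics.get_image(n); cv2.imwrite(f"pics/{n}0.png",d["img"]); np.savez(f"{n}0.npz",**d)
    print(n,d["fovy"],d["cx"],d["cy"],d["world_from_camera"])
E
```

```text
pics
{'clock': 0.0, 'qpos': array([ 1.14998171e+00,  2.76578699e-01,  1.50615867e+00, -2.22647036e-05,
        1.36066196e+00, -1.20987213e-01]), 'qd': array([-6.94451996e-04, -1.06367388e-03, -4.74232685e-04,  2.30261468e-05,
       -6.10514509e-04,  1.40389726e-03]), 'effort': array([-1.29354245e-03, -4.16777980e+01, -2.45799494e+01, -5.72344125e-04,
        1.14522668e-02,  1.29561283e-05]), 'position': array([0.1696168 , 0.54885832, 0.23043881]), 'ee_rot': array([-2.31244379e-04,  1.49350436e-01,  9.88783915e-01, -8.73305899e-04]), 'contact_force': array([ 0.32652475,  1.77606468, -0.04484029]), 'moment': array([ 0.00938828,  0.01984028, -0.02575311]), 'width': 0.08581913458338769}
scene 53.71594924215479 317.34038317280925 237.3572657342513 [[-0.45187925 -0.84984361  0.27123971  0.32308571]
 [-0.89207415  0.42946838 -0.14057247  0.02404575]
 [ 0.00297574 -0.30548772 -0.95219137  1.0168588 ]
 [ 0.          0.          0.          1.        ]]
top 53.41593485625676 320.7191451688856 240.5925490690864 [[ 0.02547665 -0.98624921  0.16328943  0.44587982]
 [-0.99961775 -0.02688744 -0.00643522 -0.11804168]
 [ 0.01073717 -0.16306306 -0.98655722  0.84052562]
 [ 0.          0.          0.          1.        ]]
```

View pics/scene0.png

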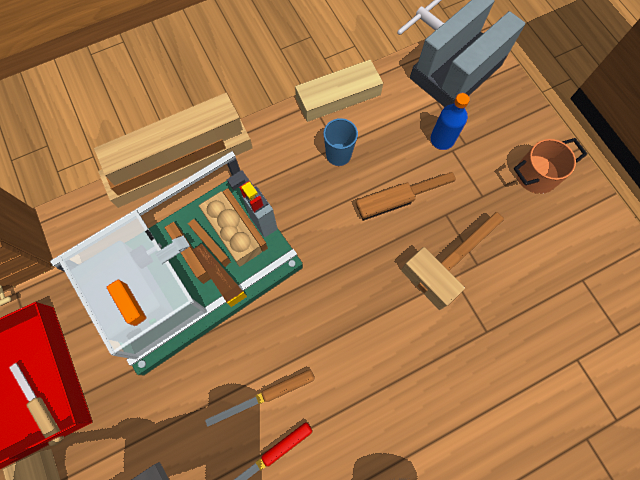

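View pics/top0.png

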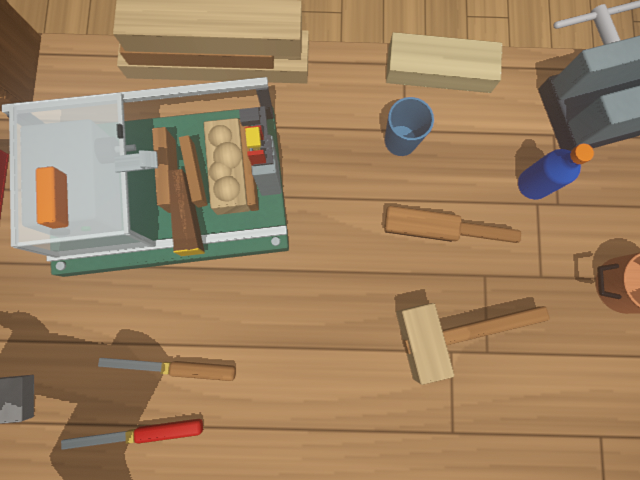

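The top view shows the wedge's yellow butt at about (187,251), with the machine's front facing down in the picture, towards the robot. The mallet's head is at (427,345) with its handle running right to (545,314). The orange grip is at (51,197).

```bash
cat > h.py <<'E'
import numpy as np,cv2
def load(f): return dict(np.load(f))
def ray(d,u,v):
    f=240/np.tan(np.radians(float(d["fovy"]))/2); T=d["world_from_camera"]
    r=np.array([(u-d["cx"])/f,(v-d["cy"])/f,1.]); return T[:3,3],T[:3,:3]@r
def onz(d,u,v,z):
    o,r=ray(d,u,v); return o+r*(z-o[2])/r[2]
def cloud(d):
    h,w=d["depth"].shape; v,u=np.mgrid[:h,:w]; f=240/np.tan(np.radians(float(d["fovy"]))/2)
    z=d["depth"]; p=np.stack([(u-d["cx"])/f*z,(v-d["cy"])/f*z,z],-1); T=d["world_from_camera"]
    return p@T[:3,:3].T+T[:3,3]
E
python3 - <<'E'
from h import *
for n in("top","scene"):
    d=load(n+"0.npz"); P=cloud(d); im=d["img"]; hsv=cv2.cvtColor(im,cv2.COLOR_BGR2HSV); ok=d["depth"]>0
    H,S,V=[hsv[...,i].astype(int) for i in range(3)]
    # mallet: points by region
    x0,x1,y0,y1=((380,570,280,400) if n=="top" else (390,520,200,320))
    R=np.zeros_like(ok); R[y0:y1,x0:x1]=1; R&=ok
    z=P[...,2]
    head=R&(z>.05); 
    q=P[head&(np.abs(z-np.median(z[head]))<.004)]
    r=cv2.minAreaRect((q[:,:2]*1000).astype(np.float32)); print(n,"head top z",np.median(q[:,2]),r, "mean",q.mean(0))
    hd=R&(z>.025)&(z<.055); q=P[hd]
    c,l,nn=cv2.connectedComponentsWithStats(hd.astype(np.uint8))[1:] and cv2.connectedComponentsWithStats(hd.astype(np.uint8))[1:4]
    k=1+np.argmax(l[1:,4]); q=P[c==k]; q=q[q[:,2]>.042]
    r=cv2.minAreaRect((q[:,:2]*1000).astype(np.float32)); print(" handle",np.median(q[:,2]),r,q.mean(0))
    # orange
    m=(H>5)&(H<16)&(S>200)&(V>180)&ok&(z>.15)
    q=P[m];q=q[q[:,2]>.2]; print(" orange",len(q),np.median(q[:,2]),cv2.minAreaRect((q[:,:2]*1000).astype(np.float32)))
    m=(H>20)&(H<32)&(S>180)&ok&(P[...,1]>.05)&(P[...,1]<.3)&(z>.05)
    nl,c,l,ce=cv2.connectedComponentsWithStats(m.astype(np.uint8))
    for k in range(1,nl):
        if l[k,4]>12: print(" yellow",l[k],P[c==k].mean(0),P[c==k].min(0),P[c==k].max(0))
    # wooden wedge top
    m=ok&(np.abs(z-.108)<.004)&(S>90)&(P[...,1]>-.0)&(P[...,1]<.3)
    nl,c,l,ce=cv2.connectedComponentsWithStats(m.astype(np.uint8))
    for k in range(1,nl):
        if l[k,4]>60: q=P[c==k];print(" woodtop",l[k],cv2.minAreaRect((q[:,:2]*1000).astype(np.float32)))
    # green
    m=(H>60)&(H<90)&(S>90)&ok&(np.abs(z-.04)<.006); q=P[m]; print(" green",len(q),cv2.minAreaRect((q[:,:2]*1000).astype(np.float32)))
E
```

```text
top head top z 0.06461968870412282 ((413.42645263671875, -297.5730895996094), (120.13070678710938, 56.529541015625), 14.5258150100708) mean [ 0.41289717 -0.29705337  0.06456845]
 handle 0.04736799378253004 ((444.511474609375, -415.2881774902344), (24.355653762817383, 180.20045471191406), 14.73938274383545) [ 0.44455142 -0.41436734  0.04723676]
 orange 0 nan ((0.0, 0.0), (0.0, 0.0), 0.0)
 yellow [174 248  25   7  65] [0.54611195 0.08665998 0.09687193] [0.54352351 0.06754726 0.06857979] [0.55005538 0.10331618 0.11011658]
 woodtop [119  42 134   8 348] ((890.27294921875, 110.40465545654297), (220.08433532714844, 3.694000482559204), 89.82966613769531)
 woodtop [179 136  23  66 611] ((679.8485717773438, 89.15370178222656), (110.19550323486328, 16.186851501464844), 15.020401954650879)
 woodtop [215 143  15  20  84] ((709.754638671875, 41.73247146606445), (17.966489791870117, 32.704158782958984), 65.4343032836914)
 woodtop [ 168  169   31   84 1614] ((611.1436157226562, 95.9967041015625), (133.3209991455078, 37.50831604003906), 9.283742904663086)
 green 27 ((651.7452392578125, 130.839416503
[... 861 characters left out ...]
23242188, 181.99343872070312), (4.143501281738281, 75.6451416015625), 0.255355566740036)
 woodtop [219 211  17  15 138] ((705.91796875, 33.36119079589844), (29.90053939819336, 29.01649284362793), 18.424211502075195)
 woodtop [188 219  33  40 200] ((683.1700439453125, 91.59288024902344), (99.2131576538086, 15.731572151184082), 15.214579582214355)
 woodtop [233 234  13  13  91] ((650.0438232421875, 33.13970184326172), (23.320085525512695, 24.498140335083008), 83.75674438476562)
 woodtop [193 244  51  60 973] ((610.0855712890625, 96.91923522949219), (133.13137817382812, 36.75596618652344), 8.493368148803711)
 green 6045 ((663.563232421875, 149.23358154296875), (260.0294494628906, 397.21160888671875), 8.17209529876709)
  return _methods._mean(a, axis=axis, dtype=dtype,
  ret = ret.dtype.type(ret / rcount)
```

```bash
python3 -m creep '{"slide":[[0.08,-0.33,0],[0.16,-0.66,0],[0.25,-1,0],[0.25,-1,0]],"twist":[[0,0,-0.02],[0,0,-0.04],[0,0,-0.06],[0,0,-0.08]],"fingers":[1,1,1,1]}' 120
python3 - <<'E'
from h import *
d=load("scene0.npz"); P=cloud(d); im=d["img"]; hsv=cv2.cvtColor(im,cv2.COLOR_BGR2HSV); H,S,V=[hsv[...,i].astype(int) for i in range(3)]
m=(H>3)&(H<18)&(S>150); m[:270]=0;m[330:]=0;m[:,:100]=0;m[:,150:]=0
q=P[m];print(q.mean(0),np.median(q[:,2]));q=q[q[:,2]>.203];print(len(q),cv2.minAreaRect((q[:,:2]*1000).astype(np.float32)))
d=load("top0.npz"); P=cloud(d)
im=d["img"]; hsv=cv2.cvtColor(im,cv2.COLOR_BGR2HSV); H,S,V=[hsv[...,i].astype(int) for i in range(3)]
m=(H>3)&(H<18)&(S>180); m[:160]=0;m[230:]=0;m[:,:30]=0;m[:,72:]=0;q=P[m];print(q.mean(0),np.percentile(q[:,2],[1,50,99]))
q=q[q[:,2]>np.percentile(q[:,2],95)-.006];print(len(q),cv2.minAreaRect((q[:,:2]*1000).astype(np.float32)))
cv2.imwrite("pics/crop.png",cv2.resize(load("top0.npz")["img"][60:290,0:300],None,fx=2.6,fy=2.6,interpolation=cv2.INTER_CUBIC))
E
```

```text
clock: 0.5
position: [0.2069, 0.3938, 0.2307]
ee_rot: [0.001, 0.394, 0.919, -0.002]
contact_force: [-0.5, 1.3, 0.3]
width: 0.0854
[0.59715068 0.25076502 0.2072652 ] 0.20637180478625805
671 ((470.92724609375, 161.759033203125), (400.4378662109375, 54.20136642456055), 35.26020812988281)
[0.59252581 0.25973768 0.2088425 ] [0.20579872 0.20879553 0.21161555]
125 ((602.748291015625, 256.7106628417969), (75.82788848876953, 15.95732593536377), 7.856909275054932)
```

View pics/crop.png

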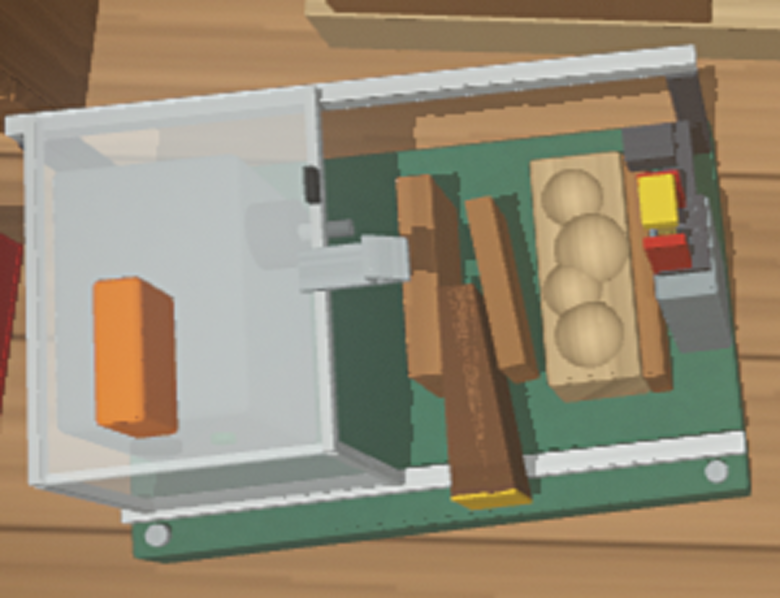

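```bash
python3 -m creep '{"slide":[[0.08,-0.33,0],[0.16,-0.66,0],[0.25,-1,0],[0.25,-1,0]],"twist":[[0,0,-0.02],[0,0,-0.04],[0,0,-0.06],[0,0,-0.08]],"fingers":[1,1,1,1]}' 120
python3 -m creep '{"slide":[[0.08,-0.33,0],[0.16,-0.66,0],[0.25,-1,0],[0.25,-1,0]],"twist":[[0,0,-0.02],[0,0,-0.04],[0,0,-0.06],[0,0,-0.08]],"fingers":[1,1,1,1]}' 120
python3 -m creep '{"slide":[[0.08,-0.33,0],[0.16,-0.66,0],[0.25,-1,0],[0.25,-1,0]],"twist":[[0,0,-0.02],[0,0,-0.04],[0,0,-0.06],[0,0,-0.08]],"fingers":[1,1,1,1]}' 120
python3 -m creep '{"slide":[[0.08,-0.33,0],[0.16,-0.66,0],[0.25,-1,0],[0.25,-1,0]],"twist":[[0,0,-0.02],[0,0,-0.04],[0,0,-0.06],[0,0,-0.08]],"fingers":[1,1,1,1]}' 120
python3 - <<'E'
from h import *
d=load("top0.npz")
c,s=np.cos(np.radians(8.2)),np.sin(np.radians(8.2)); O=np.array([.667,.1245])
for u,v,z in((156,241,.051),(128,235,.163),(60,252,.051)):
    p=onz(d,u,v,z)[:2]-O; print(c*p[0]+s*p[1],-s*p[0]+c*p[1])
E
```

```text
clock: 0.9
position: [0.2449, 0.2445, 0.2309]
ee_rot: [0.001, 0.612, 0.791, -0.001]
contact_force: [-0.3, 0.8, 0.0]
width: 0.0852
clock: 1.3
position: [0.2835, 0.0939, 0.2313]
ee_rot: [0.002, 0.791, 0.612, -0.001]
contact_force: [0.2, 1.1, -0.2]
width: 0.0851
clock: 1.7
position: [0.3213, -0.0563, 0.2315]
ee_rot: [0.002, 0.918, 0.397, -0.0]
contact_force: [-0.7, 1.0, 0.0]
width: 0.0856
clock: 2.1
position: [0.359, -0.2063, 0.2311]
ee_rot: [0.002, 0.987, 0.159, 0.0]
contact_force: [-0.0, 0.7, -0.1]
width: 0.0856
-0.09370721678062459 0.0412625919258997
-0.10300761781383613 0.04508557267948556
-0.09384858238637689 0.2002281066362781
```

```bash
python3 -m creep '{"slide":[[0.08,-0.33,-0.1],[0.15,-0.657,-0.3],[0.15,-0.657,-0.6],[0.15,-0.657,-0.8],[0.15,-0.657,-0.8]],"twist":[[0,0,-0.01],[0,0,-0.01],[0,0,-0.01],[0,0,-0.01],[0,0,-0.01]],"fingers":[1,1,1,1,1]}' 120
python3 - <<'E'
from rig import optics
import cv2
cv2.imwrite("pics/top1.png",optics.get_image("top")["img"])
E
```

```text
clock: 2.6
position: [0.3768, -0.2966, 0.1069]
ee_rot: [-0.005, 0.991, 0.132, -0.003]
contact_force: [-0.9, 0.2, 0.1]
width: 0.0856
```

View pics/top1.png

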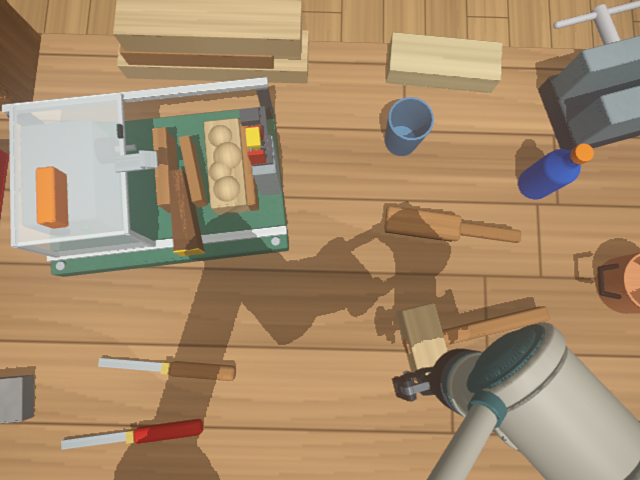

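The open fingers stand over the near half of the mallet's head, at about (425,370), and clear of the handle. I'm going down to grip now.

```bash
python3 -m creep '{"slide":[[0,0,-0.3],[0,0,-0.63],[0,0,-0.63],[0,0,-0.63],[0,0,-0.63],[0,0,-0.63],[0,0,-0.63],[0,0,-0.63]],"twist":[[0,0,0],[0,0,0],[0,0,0],[0,0,0],[0,0,0],[0,0,0],[0,0,0],[0,0,0]],"fingers":[1,1,1,-1,-1,-1,-1,-1]}' 120
```

```text
clock: 3.45
position: [0.3828, -0.3024, 0.0209]
ee_rot: [0.004, 0.991, 0.133, 0.003]
contact_force: [0.9, -2.0, 4.7]
width: 0.0551
```

```bash
python3 -m creep '{"slide":[[0,0,0.2],[0,0.1,0.44],[0.05,0.4,0.44],[0.1,0.7,0.44],[0.1,1,0.44]],"twist":[[0,0,0],[0,0,0],[0,0,-0.007],[0,0,-0.014],[0,0,-0.02]],"fingers":[-1,-1,-1,-1,-1]}' 120
python3 -m creep '{"slide":[[0.05,0.3,0],[0.1,0.6,0],[0.1,0.8,0],[0.1,1,0]],"twist":[[0,0,0],[0,0,0],[0,0,0],[0,0,0]],"fingers":[-1,-1,-1,-1]}' 120
python3 -m creep '{"slide":[[0.05,0.2,0],[0.1,0.4,0],[0.1,0.48,0],[0.1,0.48,0]],"twist":[[0,0,0],[0,0,0],[0,0,0],[0,0,0]],"fingers":[-1,-1,-1,-1]}' 120
python3 - <<'E'
from rig import optics
import cv2,numpy as np
for n in("top","scene"):
    d=optics.get_image(n);cv2.imwrite(f"pics/{n}2.png",d["img"]);np.savez(n+"2.npz",**d)
E
```

```text
clock: 3.95
position: [0.3963, -0.1484, 0.0853]
ee_rot: [0.001, 0.998, 0.069, 0.002]
contact_force: [1.3, 1.6, -3.3]
width: 0.0545
clock: 4.35
position: [0.4101, 0.0026, 0.0849]
ee_rot: [0.0, 0.998, 0.071, 0.002]
contact_force: [0.5, -0.5, -4.2]
width: 0.055
clock: 4.75
position: [0.4248, 0.0741, 0.0842]
ee_rot: [0.0, 0.997, 0.071, 0.001]
contact_force: [-0.0, -0.8, -3.8]
width: 0.055
```

View pics/top2.png

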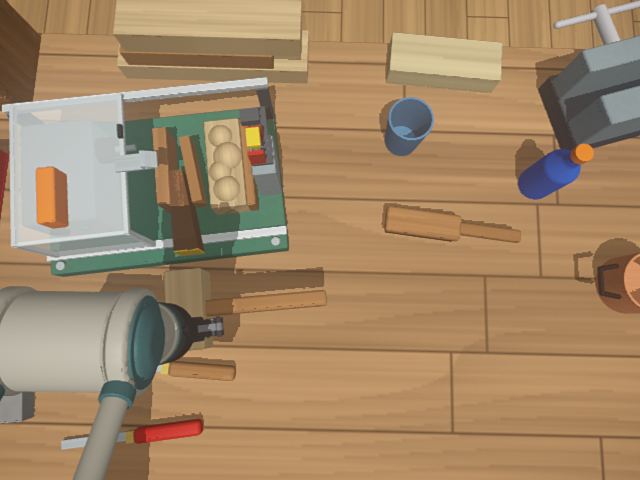

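View pics/scene2.png

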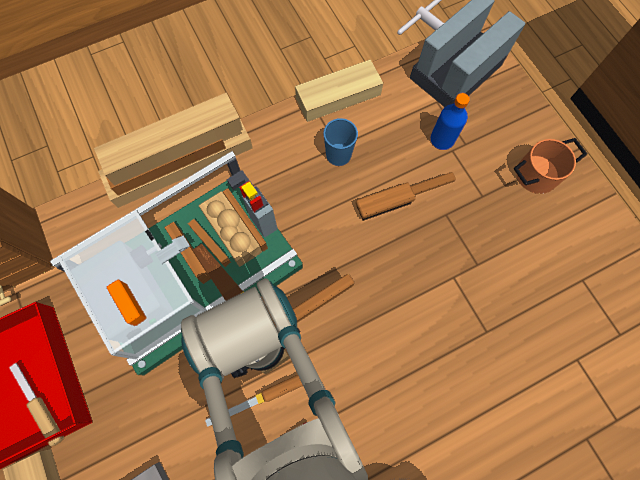

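The mallet is level and aligned, and its front face at v≈268 is centred on the wedge butt at (188,251). Next I bring it to contact.

```bash
python3 -m creep '{"slide":[[0.1,-0.01,0],[0.16,-0.004,0],[0.2,0.002,0],[0.25,0.009,0],[0.3,0.016,0],[0.33,0.02,0]],"twist":[[0,0,0],[0,0,0],[0,0,0],[0,0,0],[0,0,0],[0,0,0]],"fingers":[-1,-1,-1,-1,-1,-1]}' 120
python3 -m creep '{"slide":[[0.04,0.006,0],[0.08,0.012,0],[0.11,0.016,0]],"twist":[[0,0,0],[0,0,0],[0,0,0]],"fingers":[-1,-1,-1]}' 120
```

```text
clock: 5.45
position: [0.4723, 0.0751, 0.082]
ee_rot: [0.0, 0.998, 0.07, -0.003]
contact_force: [-5.6, -2.6, -1.9]
width: 0.0548
clock: 5.75
position: [0.4885, 0.0775, 0.082]
ee_rot: [0.0, 0.998, 0.07, -0.003]
contact_force: [-4.7, -2.3, -1.5]
width: 0.0549
```

```bash
python3 -m creep '{"slide":[[0.02,0.003,0],[0.04,0.006,0]],"twist":[[0,0,0],[0,0,0]],"fingers":[-1,-1]}' 120
python3 -m creep '{"slide":[[0.02,0.003,0],[0.04,0.006,0]],"twist":[[0,0,0],[0,0,0]],"fingers":[-1,-1]}' 120
python3 -m creep '{"slide":[[0.02,0.003,0],[0.04,0.006,0]],"twist":[[0,0,0],[0,0,0]],"fingers":[-1,-1]}' 120
```

```text
clock: 5.95
position: [0.4944, 0.0783, 0.082]
ee_rot: [0.0, 0.998, 0.07, -0.003]
contact_force: [-5.2, -2.3, -0.9]
width: 0.0547
clock: 6.15
position: [0.4965, 0.0788, 0.0816]
ee_rot: [0.001, 0.998, 0.07, -0.007]
contact_force: [-15.7, -4.5, 5.6]
width: 0.0548
clock: 6.35
position: [0.4974, 0.0792, 0.0812]
ee_rot: [0.001, 0.997, 0.07, -0.012]
contact_force: [-25.0, -5.3, 10.8]
width: 0.0545
```

```bash
python3 -m creep '{"slide":[[0.02,0.003,0],[0.03,0.004,0],[0.03,0.004,0]],"twist":[[0,0,0],[0,0,0],[0,0,0]],"fingers":[-1,-1,-1]}' 120
python3 -m creep '{"slide":[[0.02,0.003,0],[0.02,0.003,0],[0.02,0.003,0]],"twist":[[0,0,0],[0,0,0],[0,0,0]],"fingers":[-1,-1,-1]}' 120
```

```text
clock: 6.65
position: [0.498, 0.0795, 0.0807]
ee_rot: [0.001, 0.997, 0.07, -0.016]
contact_force: [-28.9, -5.9, 12.8]
width: 0.0547
clock: 6.95
position: [0.4987, 0.0797, 0.0802]
ee_rot: [0.001, 0.997, 0.07, -0.018]
contact_force: [-32.2, -7.0, 13.1]
width: 0.0549
```

Jammed at about 41 mm of travel, and the push holds at 32 N. I'll back off and give it a moderate tap to seat it, checking whether it advances.

```bash
python3 -m creep '{"slide":[[-0.1,-0.014,0],[-0.2,-0.028,0],[-0.28,-0.04,0],[-0.28,-0.04,0]],"twist":[[0,0,0],[0,0,0],[0,0,0],[0,0,0]],"fingers":[-1,-1,-1,-1]}' 120
python3 -m creep '{"slide":[[0.12,0.017,0],[0.23,0.033,0],[0.23,0.033,0]],"twist":[[0,0,0],[0,0,0],[0,0,0]],"fingers":[-1,-1,-1]}' 120
```

```text
clock: 7.35
position: [0.4723, 0.0757, 0.0824]
ee_rot: [-0.0, 0.998, 0.07, -0.001]
contact_force: [0.0, -0.2, -4.4]
width: 0.0547
clock: 7.65
position: [0.4995, 0.0798, 0.0805]
ee_rot: [0.001, 0.997, 0.07, -0.012]
contact_force: [-16.8, -4.1, 1.4]
width: 0.055
```

```bash
python3 -m creep '{"slide":[[-0.1,-0.014,0],[-0.2,-0.028,0],[-0.24,-0.034,0],[-0.24,-0.034,0]],"twist":[[0,0,0],[0,0,0],[0,0,0],[0,0,0]],"fingers":[-1,-1,-1,-1]}' 120
python3 -m creep '{"slide":[[0.2,0.028,0],[0.27,0.038,0],[0.27,0.038,0]],"twist":[[0,0,0],[0,0,0],[0,0,0]],"fingers":[-1,-1,-1]}' 120
python3 -m creep '{"slide":[[-0.1,-0.014,0],[-0.2,-0.028,0],[-0.3,-0.042,0],[-0.5,-0.07,0],[-0.65,-0.09,0]],"twist":[[0,0,0],[0,0,0],[0,0,0],[0,0,0],[0,0,0]],"fingers":[-1,-1,-1,-1,-1]}' 120
python3 - <<'E'
from rig import optics
from h import *
for n in("top","scene"):
    d=optics.get_image(n);cv2.imwrite(f"pics/{n}3.png",d["img"]);np.savez(n+"3.npz",**d)
    P=cloud(d);hsv=cv2.cvtColor(d["img"],cv2.COLOR_BGR2HSV); H,S,V=[hsv[...,i].astype(int) for i in range(3)];z=P[...,2]
    m=(H>20)&(H<32)&(S>180)&(P[...,1]>.05)&(P[...,1]<.3)&(z>.05)&(z<.12)
    print(n,m.sum(),P[m].mean(0) if m.any() else 0)
E
```

```text
clock: 8.05
position: [0.4729, 0.0758, 0.0829]
ee_rot: [0.0, 0.998, 0.07, 0.0]
contact_force: [-0.1, -0.0, -4.0]
width: 0.0551
clock: 8.35
position: [0.5026, 0.0802, 0.0805]
ee_rot: [0.001, 0.997, 0.07, -0.013]
contact_force: [-20.0, -4.3, 1.1]
width: 0.0547
clock: 8.85
position: [0.416, 0.068, 0.0829]
ee_rot: [0.0, 0.998, 0.07, 0.0]
contact_force: [-0.6, 0.3, -3.7]
width: 0.0547
top 5 [0.59436517 0.07989039 0.10102425]
scene 140 [0.59100256 0.09360885 0.08943779]
```

View pics/top3.png

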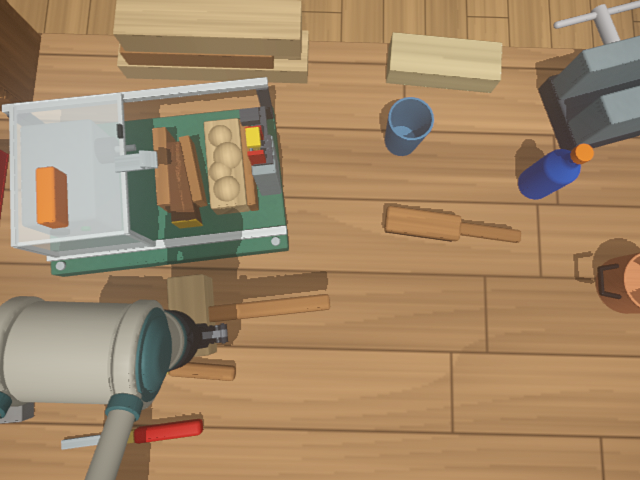

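The butt has moved from x 0.545 to 0.591, which is 46 mm in and about 20 mm behind the pane. The taps still gained a few mm, so I keep going until it stops advancing.

```bash
cat > w.py <<'E'
from rig import optics
from h import *
d=optics.get_image("scene")
P=cloud(d);hsv=cv2.cvtColor(d["img"],cv2.COLOR_BGR2HSV); H,S,V=[hsv[...,i].astype(int) for i in range(3)];z=P[...,2]
m=(H>20)&(H<32)&(S>180)&(P[...,1]>.05)&(P[...,1]<.3)&(z>.05)&(z<.12)
print("wedge",m.sum(),P[m].mean(0))
E
python3 -m creep '{"slide":[[0.3,0.042,0],[0.6,0.082,0],[0.63,0.088,0],[0.63,0.088,0]],"twist":[[0,0,0],[0,0,0],[0,0,0],[0,0,0]],"fingers":[-1,-1,-1,-1]}' 120
python3 -m creep '{"slide":[[-0.2,-0.028,0],[-0.4,-0.055,0],[-0.6,-0.083,0],[-0.63,-0.088,0]],"twist":[[0,0,0],[0,0,0],[0,0,0],[0,0,0]],"fingers":[-1,-1,-1,-1]}' 120
python3 w.py
python3 -m creep '{"slide":[[0.3,0.042,0],[0.62,0.086,0],[0.66,0.092,0],[0.66,0.092,0]],"twist":[[0,0,0],[0,0,0],[0,0,0],[0,0,0]],"fingers":[-1,-1,-1,-1]}' 120
python3 -m creep '{"slide":[[-0.2,-0.028,0],[-0.4,-0.055,0],[-0.6,-0.083,0],[-0.66,-0.092,0]],"twist":[[0,0,0],[0,0,0],[0,0,0],[0,0,0]],"fingers":[-1,-1,-1,-1]}' 120
python3 w.py
```

```text
clock: 9.35
position: [0.5059, 0.0809, 0.081]
ee_rot: [0.0, 0.998, 0.07, -0.007]
contact_force: [-10.2, -2.7, -2.1]
width: 0.0548
clock: 9.75
position: [0.4127, 0.068, 0.0824]
ee_rot: [-0.0, 0.998, 0.07, -0.002]
contact_force: [0.5, -0.4, -4.8]
width: 0.0551
wedge 137 [0.59423338 0.09408177 0.08951893]
clock: 10.2
position: [0.5088, 0.0811, 0.0805]
ee_rot: [0.0, 0.997, 0.07, -0.009]
contact_force: [-13.4, -2.8, -1.5]
width: 0.0549
clock: 10.6
position: [0.4143, 0.068, 0.0826]
ee_rot: [-0.0, 0.998, 0.07, -0.001]
contact_force: [-0.3, 0.6, -3.6]
width: 0.0549
wedge 139 [0.59670367 0.09477361 0.08892431]
```

```bash
python3 -m creep '{"slide":[[0.3,0.042,0],[0.63,0.087,0],[0.68,0.095,0],[0.68,0.095,0]],"twist":[[0,0,0],[0,0,0],[0,0,0],[0,0,0]],"fingers":[-1,-1,-1,-1]}' 120
python3 -m creep '{"slide":[[-0.2,-0.028,0],[-0.4,-0.055,0],[-0.6,-0.083,0],[-0.68,-0.095,0]],"twist":[[0,0,0],[0,0,0],[0,0,0],[0,0,0]],"fingers":[-1,-1,-1,-1]}' 120
python3 w.py
python3 -m creep '{"slide":[[0.3,0.042,0],[0.63,0.087,0],[0.7,0.097,0],[0.7,0.097,0]],"twist":[[0,0,0],[0,0,0],[0,0,0],[0,0,0]],"fingers":[-1,-1,-1,-1]}' 120
python3 -m creep '{"slide":[[-0.2,-0.028,0],[-0.4,-0.055,0],[-0.6,-0.083,0],[-0.7,-0.097,0]],"twist":[[0,0,0],[0,0,0],[0,0,0],[0,0,0]],"fingers":[-1,-1,-1,-1]}' 120
python3 w.py
```

```text
clock: 11.05
position: [0.5099, 0.0816, 0.0801]
ee_rot: [0.0, 0.997, 0.07, -0.011]
contact_force: [-17.4, -3.0, -0.5]
width: 0.055
clock: 11.45
position: [0.4153, 0.068, 0.0828]
ee_rot: [-0.0, 0.998, 0.07, -0.0]
contact_force: [-0.1, -0.1, -4.4]
width: 0.0549
wedge 140 [0.59796819 0.09497376 0.0885861 ]
clock: 11.9
position: [0.5125, 0.0821, 0.0801]
ee_rot: [0.0, 0.997, 0.07, -0.012]
contact_force: [-18.4, -2.8, 1.4]
width: 0.0551
clock: 12.3
position: [0.416, 0.068, 0.0829]
ee_rot: [0.0, 0.998, 0.07, 0.0]
contact_force: [0.5, -0.6, -4.6]
width: 0.0548
wedge 140 [0.59868816 0.09469188 0.0896143 ]
```

```bash
python3 -m creep '{"slide":[[0.32,0.045,0],[0.65,0.09,0],[0.74,0.103,0],[0.74,0.103,0]],"twist":[[0,0,0],[0,0,0],[0,0,0],[0,0,0]],"fingers":[-1,-1,-1,-1]}' 120
python3 -m creep '{"slide":[[-0.2,-0.028,0],[-0.4,-0.055,0],[-0.6,-0.083,0],[-0.74,-0.103,0]],"twist":[[0,0,0],[0,0,0],[0,0,0],[0,0,0]],"fingers":[-1,-1,-1,-1]}' 120
python3 w.py
python3 -m creep '{"slide":[[0.32,0.045,0],[0.65,0.09,0],[0.74,0.103,0],[0.74,0.103,0]],"twist":[[0,0,0],[0,0,0],[0,0,0],[0,0,0]],"fingers":[-1,-1,-1,-1]}' 120
python3 -m creep '{"slide":[[-0.2,-0.028,0],[-0.4,-0.055,0],[-0.6,-0.083,0],[-0.74,-0.103,0]],"twist":[[0,0,0],[0,0,0],[0,0,0],[0,0,0]],"fingers":[-1,-1,-1,-1]}' 120
python3 w.py
```

```text
clock: 12.75
position: [0.5148, 0.0833, 0.0791]
ee_rot: [-0.0, 0.997, 0.07, -0.016]
contact_force: [-22.0, -1.5, -0.1]
width: 0.0548
clock: 13.15
position: [0.4171, 0.068, 0.0831]
ee_rot: [0.0, 0.998, 0.07, 0.001]
contact_force: [0.8, 0.7, -4.0]
width: 0.0548
wedge 139 [0.59917753 0.09475294 0.08879951]
clock: 13.6
position: [0.5155, 0.0825, 0.0797]
ee_rot: [0.0, 0.997, 0.07, -0.015]
contact_force: [-21.7, -3.5, 2.0]
width: 0.0553
clock: 14.0
position: [0.417, 0.068, 0.083]
ee_rot: [0.0, 0.998, 0.07, 0.001]
contact_force: [-0.0, 0.2, -3.9]
width: 0.0548
wedge 141 [0.59971214 0.09480038 0.08952734]
```

```bash
python3 -m creep '{"slide":[[0.32,0.045,0],[0.65,0.09,0],[0.8,0.111,0],[0.8,0.111,0]],"twist":[[0,0,0],[0,0,0],[0,0,0],[0,0,0]],"fingers":[-1,-1,-1,-1]}' 120
python3 -m creep '{"slide":[[-0.2,-0.028,0],[-0.4,-0.055,0],[-0.6,-0.083,0],[-0.8,-0.111,0]],"twist":[[0,0,0],[0,0,0],[0,0,0],[0,0,0]],"fingers":[-1,-1,-1,-1]}' 120
python3 w.py
python3 -m creep '{"slide":[[0.32,0.045,0],[0.65,0.09,0],[0.8,0.111,0],[0.8,0.111,0]],"twist":[[0,0,0],[0,0,0],[0,0,0],[0,0,0]],"fingers":[-1,-1,-1,-1]}' 120
python3 -m creep '{"slide":[[0.01,0.001,0],[0.01,0.001,0],[0.01,0.001,0]],"twist":[[0,0,0],[0,0,0],[0,0,0]],"fingers":[-1,-1,-1]}' 120
python3 -m creep '{"slide":[[-0.2,-0.028,0],[-0.4,-0.055,0],[-0.6,-0.083,0],[-0.8,-0.111,0]],"twist":[[0,0,0],[0,0,0],[0,0,0],[0,0,0]],"fingers":[-1,-1,-1,-1]}' 120
python3 w.py
python3 - <<'E'
from rig import optics
from h import *
d=optics.get_image("top");cv2.imwrite("pics/top4.png",d["img"]);np.savez("top4.npz",**d)
E
```

```text
clock: 14.45
position: [0.5161, 0.084, 0.0779]
ee_rot: [-0.0, 0.997, 0.071, -0.024]
contact_force: [-34.9, -3.3, 7.5]
width: 0.0548
clock: 14.85
position: [0.4186, 0.068, 0.0832]
ee_rot: [0.0, 0.998, 0.07, 0.002]
contact_force: [0.4, -0.1, -2.8]
width: 0.0548
wedge 141 [0.60046547 0.09500414 0.08901002]
clock: 15.3
position: [0.5188, 0.0834, 0.0777]
ee_rot: [0.001, 0.997, 0.071, -0.022]
contact_force: [-29.7, -5.6, 0.3]
width: 0.0546
clock: 15.6
position: [0.5189, 0.0834, 0.0776]
ee_rot: [0.0, 0.997, 0.07, -0.021]
contact_force: [-30.3, -5.5, 0.5]
width: 0.055
clock: 16.0
position: [0.42, 0.0682, 0.0832]
ee_rot: [0.0, 0.998, 0.07, 0.002]
contact_force: [-0.9, 0.3, -3.0]
width: 0.0549
wedge 138 [0.60075396 0.09507383 0.08933629]
```

View pics/top4.png

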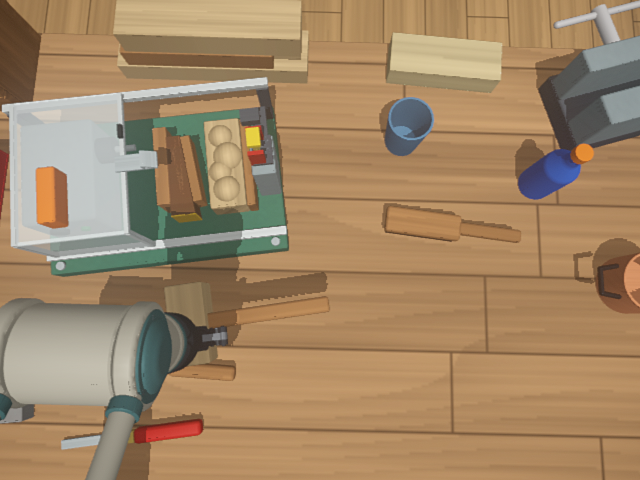

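The wedge now gains only 0.3 mm per blow and holds a steady 30 N, so it is tight. Before laying the mallet down I check how it sits in the hand.

```bash
python3 - <<'E'
from h import *
d=load("top4.npz");P=cloud(d)
R=P[286:310,172:205].reshape(-1,3); R=R[np.abs(R[:,2]-np.median(R[:,2]))<.006]
c=R.mean(0);print(c,np.linalg.lstsq(np.c_[R[:,:2]-c[:2],np.ones(len(R))],R[:,2],rcond=None)[0])
h=P[302:318,230:320].reshape(-1,3); h=h[h[:,2]>.08]; c=h.mean(0);print(len(h),np.median(h[:,2]))
for lo,hi in((235,250),(300,318)):
    q=P[298:322,lo:hi].reshape(-1,3);q=q[q[:,2]>.08];print(q.mean(0))
E
python3 -m creep '{"slide":[[-0.05,-0.2,0],[-0.1,-0.5,0],[-0.1,-0.8,0],[-0.1,-1,0]],"twist":[[0,0,0],[0,0,0],[0,0,0],[0,0,0]],"fingers":[-1,-1,-1,-1]}' 120
python3 -m creep '{"slide":[[0,-0.2,0],[0,-0.4,-0.1],[0,-0.4,-0.2],[0,-0.4,-0.3],[0,-0.4,-0.3]],"twist":[[0,0,0],[0,0,0],[0,0,0],[0,0,0],[0,0,0]],"fingers":[-1,-1,-1,-1,-1]}' 120
```

```text
[0.4727851  0.07188567 0.1303636 ] [0.04477452 0.02667398 0.1303636 ]
1137 0.11089621560466834
[ 0.45032412 -0.00782483  0.11471505]
[ 0.46533804 -0.1068952   0.11544995]
clock: 16.5
position: [0.4063, -0.0856, 0.0837]
ee_rot: [0.002, 0.998, 0.07, 0.003]
contact_force: [1.1, -0.5, -3.8]
width: 0.0546
clock: 17.0
position: [0.404, -0.1431, 0.0366]
ee_rot: [-0.0, 0.998, 0.069, -0.0]
contact_force: [-0.1, -0.6, -4.1]
width: 0.0546
```

```bash
python3 -m creep '{"slide":[[0,0,-0.05],[0,0,-0.1],[0,0,-0.1]],"twist":[[0,0,0],[0,0,0],[0,0,0]],"fingers":[-1,-1,-1]}' 120
python3 -m creep '{"slide":[[0,0,-0.01],[0,0,-0.02],[0,0,-0.02]],"twist":[[0,0,0],[0,0,0],[0,0,0]],"fingers":[-1,-1,-1]}' 120
```

```text
clock: 17.3
position: [0.4025, -0.1416, 0.0223]
ee_rot: [-0.0, 0.998, 0.07, -0.0]
contact_force: [0.0, -0.9, -3.2]
width: 0.0545
clock: 17.6
position: [0.4029, -0.1419, 0.0208]
ee_rot: [0.0, 0.998, 0.07, 0.001]
contact_force: [0.3, 1.7, 2.3]
width: 0.055
```

```bash
python3 -m creep '{"slide":[[0,0,-0.007],[0,0,-0.013],[0,0,-0.013],[0,0,-0.013]],"twist":[[0,0,0],[0,0,0],[0,0,0],[0,0,0]],"fingers":[-1,-1,-1,-1]}' 120
python3 -m creep '{"slide":[[0,0,0],[0,0,0],[0,0,0],[0,0,0],[0,0,0]],"twist":[[0,0,0],[0,0,0],[0,0,0],[0,0,0],[0,0,0]],"fingers":[0.4,0.7,1,1,1]}' 20
python3 -m creep '{"slide":[[0,0,0.1],[0,0,0.3],[0,0,0.6],[0,0,0.9],[0,0,0.9]],"twist":[[0,0,0],[0,0,0],[0,0,0],[0,0,0],[0,0,0]],"fingers":[1,1,1,1,1]}' 60
python3 - <<'E'
from rig import optics
from h import *
for n in("top","scene"):
    d=optics.get_image(n);cv2.imwrite(f"pics/{n}5.png",d["img"]);np.savez(n+"5.npz",**d)
E
```

```text
clock: 18.0
position: [0.4033, -0.1419, 0.0205]
ee_rot: [0.001, 0.998, 0.07, 0.001]
contact_force: [-2.3, 4.0, 22.6]
width: 0.0543
clock: 18.5
position: [0.4023, -0.1419, 0.0178]
ee_rot: [0.0, 0.998, 0.07, -0.0]
contact_force: [-0.1, -0.7, -0.2]
width: 0.0851
clock: 19.0
position: [0.4062, -0.1439, 0.1583]
ee_rot: [0.003, 0.998, 0.07, 0.005]
contact_force: [-0.1, -1.2, -0.1]
width: 0.0855
```

View pics/top5.png

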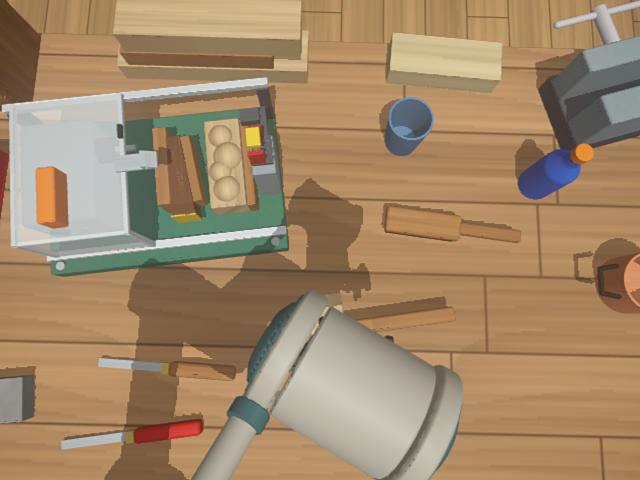

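View pics/scene5.png

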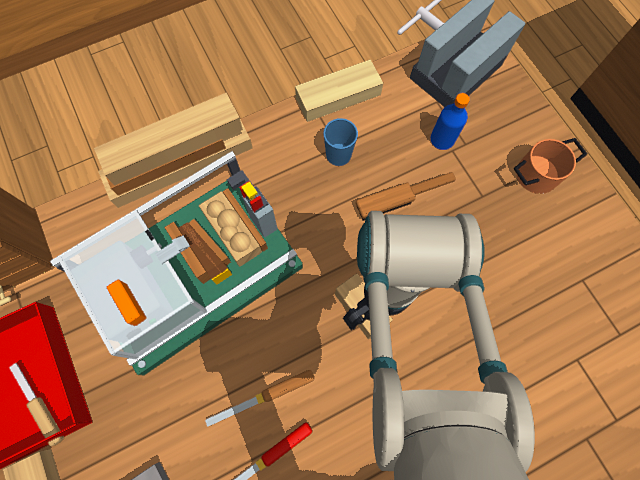

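Run:
```python
from h import *
c,s=np.cos(np.radians(8.2)),np.sin(np.radians(8.2)); O=np.array([.667,.1245])
for n,(u0,u1,v0,v1) in(("top",(30,75,160,235)),("scene",(100,150,272,332))):
    d=load(n+"5.npz");im=d["img"];hsv=cv2.cvtColor(im,cv2.COLOR_BGR2HSV);H,S,V=[hsv[...,i].astype(int) for i in range(3)]
    m=((H>5)&(H<14)&(S>205)&(V>100)).astype(np.uint8);k=np.zeros_like(m);k[v0:v1,u0:u1]=1;m*=k
    print(n,m.sum(),np.histogram(V[m>0],8))
    t=np.percentile(V[m>0],60)
    P=cloud(d); q=P[m>0]; 
    T=((m>0)&(P[...,2]>np.percentile(q[:,2],98)-.005)).astype(np.uint8)
    for nm,mm in(("bright",((m>0)&(V>=(V[m>0].max()-25))).astype(np.uint8)),("depthtop",T)):
        v,u=np.nonzero(mm); p=np.array([onz(d,a,b,.208)[:2] for a,b in zip(u,v)])-O
        q=np.c_[c*p[:,0]+s*p[:,1],-s*p[:,0]+c*p[:,1]]; print(nm,len(q),np.percentile(q,[1,99],0).round(4).tolist())
# mallet
for n in("scene",):
    d=load(n+"5.npz");P=cloud(d)
```

```text
top 0 (array([0, 0, 0, 0, 0, 0, 0, 0]), array([0.   , 0.125, 0.25 , 0.375, 0.5  , 0.625, 0.75 , 0.875, 1.   ]))Traceback (most recent call last):
  File "<stdin>", line 7, in <module>
    return _quantile_unchecked(
        a, q, axis, out, overwrite_input, method, keepdims, weights)
    return _ureduce(a,
                    func=_quantile_ureduce_func,
    ...<5 lines>...
                    overwrite_input=overwrite_input,
                    method=method)
    r = func(a, **kwargs)
    result = _quantile(arr,
                       quantiles=q,
    ...<2 lines>...
                       out=out,
                       weights=wgt)
    previous = arr[previous_indexes]
               ~~~^^^^^^^^^^^^^^^^^^
IndexError: index 0 is out of bounds for axis 0 with size 0
```

Run:
```python
from h import *
c,s=np.cos(np.radians(8.2)),np.sin(np.radians(8.2)); O=np.array([.667,.1245])
for n,(u0,u1,v0,v1) in(("top",(30,75,160,235)),("scene",(100,150,272,332))):
    d=load(n+"5.npz");im=d["img"].astype(int)
    print(n,im[195,45] if n=="top" else im[300,122], im[200,62])
    m=((im[...,2]-im[...,0])>110).astype(np.uint8);k=np.zeros_like(m);k[v0:v1,u0:u1]=1;m*=k
    P=cloud(d); q=P[m>0];V=im[...,2]
    print(m.sum(),np.histogram(V[m>0],8),np.percentile(q[:,2],[2,25,50,75,98]))
    t=np.percentile(V[m>0],90)
    for nm,mm in(("bright",(m>0)&(V>=t-20)),("all",m>0)):
        v,u=np.nonzero(mm); p=np.array([onz(d,a,b,.208)[:2] for a,b in zip(u,v)])-O
        q=np.c_[c*p[:,0]+s*p[:,1],-s*p[:,0]+c*p[:,1]]; print(nm,len(q),np.percentile(q,[1,50,99],0).round(4).tolist())
```

```text
top [ 72 146 231] [ 67  96 149]
1010 (array([  3,  13,  14,  12,  32,  42,  91, 803]), array([166.   , 174.625, 183.25 , 191.875, 200.5  , 209.125, 217.75 ,
       226.375, 235.   ])) [0.20523022 0.20782969 0.20860682 0.20944019 0.21105534]
bright 928 [[-0.0815, 0.1256], [-0.0447, 0.1369], [-0.0069, 0.1482]]
all 1010 [[-0.0832, 0.1241], [-0.0456, 0.1362], [-0.0063, 0.1482]]
scene [  0 132 251] [ 84 137 197]
888 (array([134,  17,  79,   4,   8,  15,  28, 603]), array([129.  , 144.75, 160.5 , 176.25, 192.  , 207.75, 223.5 , 239.25,
       255.  ])) [0.17775779 0.20317031 0.20634195 0.20768929 0.2097535 ]
bright 620 [[-0.0831, 0.1265], [-0.0459, 0.1382], [-0.0077, 0.1498]]
all 888 [[-0.0935, 0.1196], [-0.0512, 0.1348], [-0.0072, 0.1499]]
```

```bash
python3 -m creep '{"slide":[[0,0.1,0.3],[0,0.3,0.6],[0.2,0.5,0.75],[0.4,0.7,0.75],[0.4,0.7,0.75]],"twist":[[0,0,0],[0,0,0],[0,0,0],[0,0,0],[0,0,0]],"fingers":[-1,-1,-1,-1,-1]}' 60
python3 -m creep '{"slide":[[0.15,0.3,0],[0.3,0.6,0],[0.44,0.8,0],[0.44,1,0]],"twist":[[0,0,0],[0,0,0],[0,0,0],[0,0,0]],"fingers":[-1,-1,-1,-1]}' 60
python3 -m creep '{"slide":[[0.15,0.3,0],[0.3,0.6,0],[0.44,0.8,0],[0.44,1,0]],"twist":[[0,0,0],[0,0,0],[0,0,0],[0,0,0]],"fingers":[-1,-1,-1,-1]}' 60
python3 -m creep '{"slide":[[0,0.15,0],[0,0.32,0],[0,0.32,0]],"twist":[[0,0,0],[0,0,0],[0,0,0]],"fingers":[-1,-1,-1]}' 60
python3 - <<'E'
from rig import optics,telemetry
from h import *
for n in("top","scene"):
    d=optics.get_image(n);cv2.imwrite(f"pics/{n}6.png",d["img"]);np.savez(n+"6.npz",**d)
print(telemetry.get_state()["position"])
P=cloud(load("scene6.npz"));R=P[230:330,320:480].reshape(-1,3)
q=R[(R[:,2]>.055)];q=q[np.abs(q[:,2]-np.median(q[:,2]))<.006];print("head top",len(q),q.mean(0),q[:,2].std())
q=R[(R[:,2]>.035)&(R[:,2]<.054)];print("handle",len(q),np.percentile(q[:,2],[10,50,90]))
E
```

```text
clock: 19.6
position: [0.465, -0.0336, 0.2642]
ee_rot: [-0.001, 0.997, 0.072, 0.0]
contact_force: [-0.1, -0.5, 0.2]
width: 0.012
clock: 20.0
position: [0.5295, 0.1141, 0.2622]
ee_rot: [0.0, 0.998, 0.07, -0.002]
contact_force: [-0.1, 0.2, 0.3]
width: 0.0001
clock: 20.4
position: [0.5957, 0.2637, 0.2613]
ee_rot: [0.001, 0.998, 0.07, -0.002]
contact_force: [0.3, -0.1, -1.1]
width: 0.0002
clock: 20.7
position: [0.5931, 0.3132, 0.2617]
ee_rot: [0.0, 0.997, 0.071, -0.003]
contact_force: [-0.8, -0.5, -0.4]
width: 0.0002
[0.59354856 0.31030055 0.26270921]
head top 1583 [ 0.4273277  -0.1368646   0.06291155] 0.0017275652549046034
handle 1044 [0.04261603 0.04555076 0.04813694]
```

View pics/top6.png

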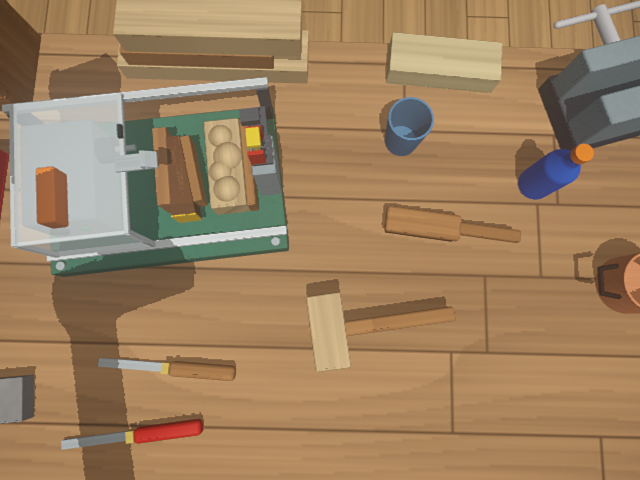

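View pics/scene6.png

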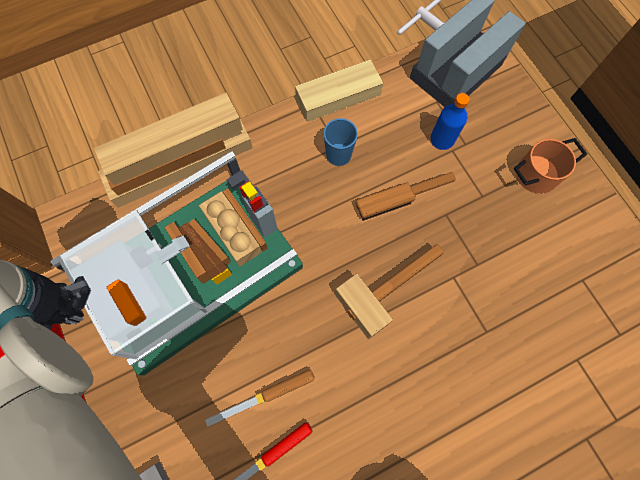

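The mallet lies flat (head top 63 mm, handle top 46 mm) and clear of everything, and the hand stands beyond the orange grip on its +y side. Going down now, then a slow push along machine −y, about (0.143, −0.99).

```bash
python3 -m creep '{"slide":[[0,0,-0.25],[0,0,-0.5],[0,0,-0.5]],"twist":[[0,0,0],[0,0,0],[0,0,0]],"fingers":[-1,-1,-1]}' 60
python3 -m creep '{"slide":[[0.007,-0.05,0],[0.014,-0.1,0],[0.019,-0.13,0],[0.023,-0.16,0],[0.027,-0.19,0],[0.032,-0.22,0]],"twist":[[0,0,0],[0,0,0],[0,0,0],[0,0,0],[0,0,0],[0,0,0]],"fingers":[-1,-1,-1,-1,-1,-1]}' 60
```

```text
clock: 21.1
position: [0.5904, 0.3078, 0.1839]
ee_rot: [0.003, 0.998, 0.069, -0.007]
contact_force: [0.0, -0.2, -0.2]
width: 0.0
clock: 21.7
position: [0.5994, 0.2785, 0.1912]
ee_rot: [-0.001, 0.998, 0.07, 0.001]
contact_force: [-0.3, 2.8, 0.4]
width: 0.0003
```

```bash
python3 -m creep '{"slide":[[0.009,-0.06,0],[0.018,-0.12,0],[0.026,-0.18,0],[0.035,-0.24,0],[0.043,-0.3,0],[0.052,-0.36,0],[0.061,-0.42,0],[0.069,-0.48,0],[0.078,-0.54,0],[0.086,-0.6,0]],"twist":[[0,0,0],[0,0,0],[0,0,0],[0,0,0],[0,0,0],[0,0,0],[0,0,0],[0,0,0],[0,0,0],[0,0,0]],"fingers":[-1,-1,-1,-1,-1,-1,-1,-1,-1,-1]}' 60
python3 - <<'E'
from rig import optics
from h import *
d=optics.get_image("top");cv2.imwrite("pics/top7.png",d["img"])
E
```

```text
clock: 22.7
position: [0.6123, 0.1874, 0.1904]
ee_rot: [0.0, 0.998, 0.07, 0.0]
contact_force: [0.8, 2.6, 0.8]
width: -0.0001
```

View pics/top7.png

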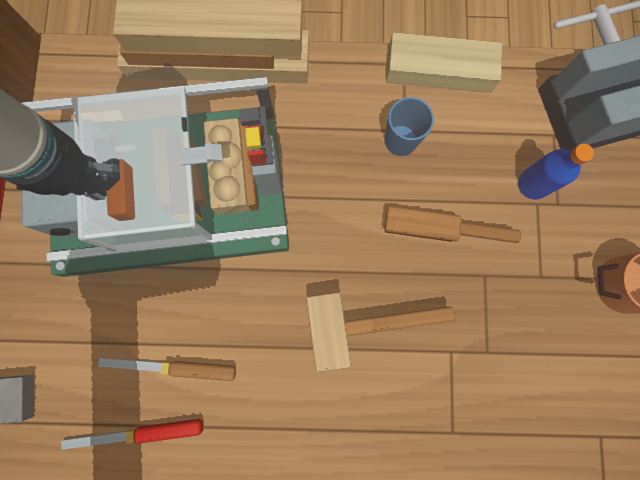

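The guard has moved about 93 mm at 2.6 N and clears the wedge. I carry on more slowly into the latch zone.

```bash
python3 -m creep '{"slide":[[0.006,-0.04,0],[0.012,-0.08,0],[0.017,-0.12,0],[0.023,-0.16,0],[0.029,-0.2,0],[0.035,-0.24,0],[0.04,-0.27,0]],"twist":[[0,0,0],[0,0,0],[0,0,0],[0,0,0],[0,0,0],[0,0,0],[0,0,0]],"fingers":[-1,-1,-1,-1,-1,-1,-1]}' 60
python3 -m creep '{"slide":[[0.003,-0.02,0],[0.006,-0.04,0],[0.009,-0.06,0]],"twist":[[0,0,0],[0,0,0],[0,0,0]],"fingers":[-1,-1,-1]}' 60
python3 -m creep '{"slide":[[0.003,-0.02,0],[0.006,-0.04,0]],"twist":[[0,0,0],[0,0,0]],"fingers":[-1,-1]}' 60
```

```text
clock: 23.45
position: [0.6177, 0.147, 0.1901]
ee_rot: [0.0, 0.998, 0.07, -0.001]
contact_force: [-2.1, 2.6, 0.1]
width: 0.0002
clock: 23.75
position: [0.6189, 0.1385, 0.1902]
ee_rot: [0.0, 0.998, 0.07, -0.001]
contact_force: [-2.3, 2.5, -1.0]
width: -0.0
clock: 23.95
position: [0.6194, 0.1354, 0.1902]
ee_rot: [-0.003, 0.998, 0.07, -0.001]
contact_force: [-4.1, 10.1, 0.1]
width: 0.0001
```

```bash
python3 -m creep '{"slide":[[0.003,-0.02,0],[0.006,-0.04,0]],"twist":[[0,0,0],[0,0,0]],"fingers":[-1,-1]}' 60
python3 -m creep '{"slide":[[0.003,-0.02,0],[0.006,-0.04,0]],"twist":[[0,0,0],[0,0,0]],"fingers":[-1,-1]}' 60
```

```text
clock: 24.15
position: [0.62, 0.1309, 0.1902]
ee_rot: [-0.004, 0.998, 0.07, -0.001]
contact_force: [-4.1, 11.8, 0.2]
width: 0.0
clock: 24.35
position: [0.6208, 0.1254, 0.1903]
ee_rot: [-0.005, 0.998, 0.07, -0.001]
contact_force: [-3.3, 13.1, 0.2]
width: -0.0001
```

```bash
python3 -m creep '{"slide":[[0.002,-0.015,0],[0.004,-0.03,0]],"twist":[[0,0,0],[0,0,0]],"fingers":[-1,-1]}' 60
python3 -m creep '{"slide":[[0.002,-0.015,0],[0.004,-0.03,0]],"twist":[[0,0,0],[0,0,0]],"fingers":[-1,-1]}' 60
```

```text
clock: 24.55
position: [0.6215, 0.1206, 0.1902]
ee_rot: [-0.004, 0.998, 0.07, -0.001]
contact_force: [-2.2, 8.5, -1.1]
width: 0.0001
clock: 24.75
position: [0.6227, 0.1127, 0.1901]
ee_rot: [-0.001, 0.998, 0.07, -0.001]
contact_force: [-0.6, 1.7, -1.2]
width: 0.0001
```

Run:
```python
from rig import optics
from h import *
for n in("top","scene"):
    d=optics.get_image(n);cv2.imwrite(f"pics/{n}8.png",d["img"]);np.savez(n+"8.npz",**d)
a=load("top8.npz")["img"][90:200,60:300];b=load("scene8.npz")["img"][140:270,150:310]
cv2.imwrite("pics/z8.png",np.vstack([cv2.resize(a,(640,293)),cv2.resize(b[:90],(512,288)) if 0 else cv2.copyMakeBorder(cv2.resize(b[:90],(512,288)),0,0,0,128,0)]))
```

```text
(no output)
```

View pics/z8.png

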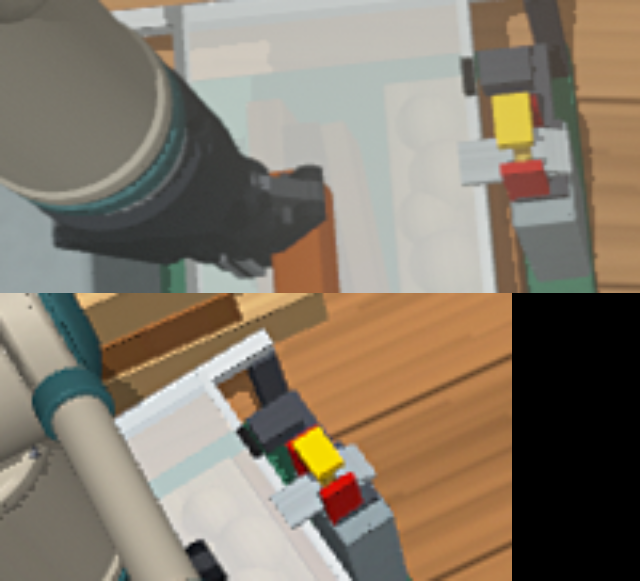

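The push rose to 13 N and dropped to 1.7 N, and the guard's tongue now reaches under the yellow-capped pawl. I nudge on to feel for the buffer and check the pawl's height.

```bash
cat > p.py <<'E'
from rig import optics
from h import *
import sys
def pawl(d):
    P=cloud(d);hsv=cv2.cvtColor(d["img"],cv2.COLOR_BGR2HSV);H,S,V=[hsv[...,i].astype(int) for i in range(3)]
    m=(H>20)&(H<32)&(S>180)&(P[...,2]>.15)&(P[...,1]<.05)&(P[...,0]>.5)
    q=P[m]; return m.sum(),np.median(q[:,2]),np.percentile(q[:,2],90)
for n in("top","scene"):
    print(n,"t0",pawl(load(n+"0.npz")),"prev",pawl(load(n+"8.npz")),"now",pawl(optics.get_image(n)))
E
python3 -m creep '{"slide":[[0.001,-0.01,0],[0.002,-0.015,0]],"twist":[[0,0,0],[0,0,0]],"fingers":[-1,-1]}' 60
python3 p.py
```

```text
clock: 25.05
position: [0.6243, 0.1094, 0.1907]
ee_rot: [-0.0, 0.998, 0.07, 0.001]
contact_force: [-0.8, 2.9, 0.4]
width: 0.0002
  return _methods._mean(a, axis=axis, dtype=dtype,
  ret = ret.dtype.type(ret / rcount)
Traceback (most recent call last):
  File "p.py", line 9, in <module>
    print(n,"t0",pawl(load(n+"0.npz")),"prev",pawl(load(n+"8.npz")),"now",pawl(optics.get_image(n)))
                                              ~~~~^^^^^^^^^^^^^^^^^
  File "p.py", line 7, in pawl
    q=P[m]; return m.sum(),np.median(q[:,2]),np.percentile(q[:,2],90)
                                             ~~~~~~~~~~~~~^^^^^^^^^^^
IndexError: index -1 is out of bounds for axis 0 with size 0
```

```bash
sed -i 's/^    m=.*/    I=d["img"].astype(int); m=(I[...,2]-I[...,0]>100)\&(I[...,1]-I[...,0]>70)\&(I[...,1]>0.7*I[...,2])\&(P[...,2]>.15)\&(P[...,1]<.05)\&(P[...,0]>.5)\&(P[...,0]<.8)\&(P[...,1]>-.1)/' p.py
sed -i 's/q=P\[m\]; return.*/q=P[m]; return (m.sum(),)+tuple(np.percentile(q[:,2],[50,90]).round(4)) if m.any() else None/' p.py; python3 p.py
```

```text
top t0 (np.int64(271), np.float64(0.2206), np.float64(0.222)) prev (np.int64(265), np.float64(0.2281), np.float64(0.2293)) now (np.int64(256), np.float64(0.2205), np.float64(0.222))
scene t0 (np.int64(152), np.float64(0.2184), np.float64(0.2206)) prev (np.int64(147), np.float64(0.2189), np.float64(0.2209)) now (np.int64(147), np.float64(0.2191), np.float64(0.2208))
```

```bash
python3 -m creep '{"slide":[[0.002,-0.015,0],[0.003,-0.02,0],[0.003,-0.02,0]],"twist":[[0,0,0],[0,0,0],[0,0,0]],"fingers":[-1,-1,-1]}' 60
```

```text
clock: 25.45
position: [0.6244, 0.1081, 0.1907]
ee_rot: [-0.002, 0.998, 0.07, 0.001]
contact_force: [1.0, 5.0, 0.2]
width: -0.0003
```

The pawl lifted 7.5 mm and has dropped back to its starting height, and the buffer is now felt. I withdraw and check that it holds.

```bash
python3 -m creep '{"slide":[[-0.005,0.04,0],[-0.02,0.15,0],[-0.03,0.25,0],[-0.03,0.25,0.3],[-0.03,0.25,0.6],[-0.03,0.25,0.9],[-0.03,0.25,0.9]],"twist":[[0,0,0],[0,0,0],[0,0,0],[0,0,0],[0,0,0],[0,0,0],[0,0,0]],"fingers":[-1,-1,-1,-1,-1,-1,-1]}' 60
python3 -m creep '{"slide":[[-0.2,0.2,0],[-0.4,0.4,0],[-0.6,0.6,0],[-0.8,0.8,0],[-0.8,0.8,0],[-0.8,0.8,0]],"twist":[[0,0,0],[0,0,0],[0,0,0],[0,0,0],[0,0,0],[0,0,0]],"fingers":[-1,-1,-1,-1,-1,-1]}' 60
python3 p.py
python3 - <<'E'
from rig import optics
from h import *
for n in("top","scene"):
    d=optics.get_image(n);cv2.imwrite(f"pics/{n}9.png",d["img"]);np.savez(n+"9.npz",**d)
c,s=np.cos(np.radians(8.2)),np.sin(np.radians(8.2)); O=np.array([.667,.1245])
for n in("top","scene"):
  for t in("8","9"):
    d=load(n+t+".npz");I=d["img"].astype(int);P=cloud(d)
    m=(I[...,2]-I[...,0]>110)&(I[...,1]<.68*I[...,2])&(np.abs(P[...,2]-.208)<.006)&(P[...,1]>.02)&(P[...,1]<.3)&(P[...,0]>.52)
    v,u=np.nonzero(m)
    if len(u):
        p=np.array([onz(d,a,b,.208)[:2] for a,b in zip(u,v)])-O;q=np.c_[c*p[:,0]+s*p[:,1],-s*p[:,0]+c*p[:,1]];print(n,t,len(q),np.percentile(q,[2,50,98],0).round(4).tolist())
R=cloud(load("scene9.npz"))[230:345,320:480].reshape(-1,3)
q=R[R[:,2]>.055];print("head",len(q),q.mean(0)); q=R[(R[:,2]>.035)&(R[:,2]<.054)];print(np.percentile(q[:,2],[10,50,90]))
E
```

```text
clock: 26.15
position: [0.6221, 0.1455, 0.3331]
ee_rot: [-0.0, 0.997, 0.071, 0.007]
contact_force: [0.2, 0.8, 0.0]
width: 0.0002
clock: 26.75
position: [0.4985, 0.265, 0.3252]
ee_rot: [0.0, 0.997, 0.071, 0.0]
contact_force: [-0.0, 0.2, 0.6]
width: 0.0001
top t0 (np.int64(271), np.float64(0.2206), np.float64(0.222)) prev (np.int64(265), np.float64(0.2281), np.float64(0.2293)) now (np.int64(255), np.float64(0.2205), np.float64(0.2218))
scene t0 (np.int64(152), np.float64(0.2184), np.float64(0.2206)) prev (np.int64(147), np.float64(0.2189), np.float64(0.2209)) now (np.int64(150), np.float64(0.2188), np.float64(0.2206))
top 9 966 [[-0.0816, -0.0494], [-0.0449, -0.0379], [-0.0072, -0.0263]]
scene 9 587 [[-0.0843, -0.0473], [-0.0468, -0.0356], [-0.0083, -0.0238]]
head 1718 [ 0.42062893 -0.12867595  0.108395  ]
[0.04241176 0.04549509 0.04823951]
```

View pics/top9.png

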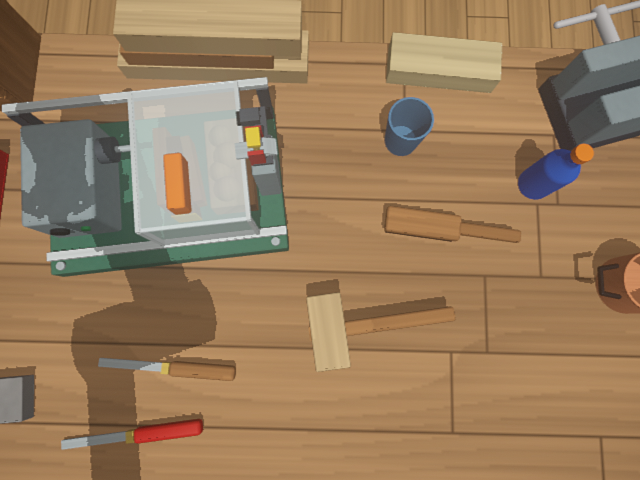

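View pics/scene9.png

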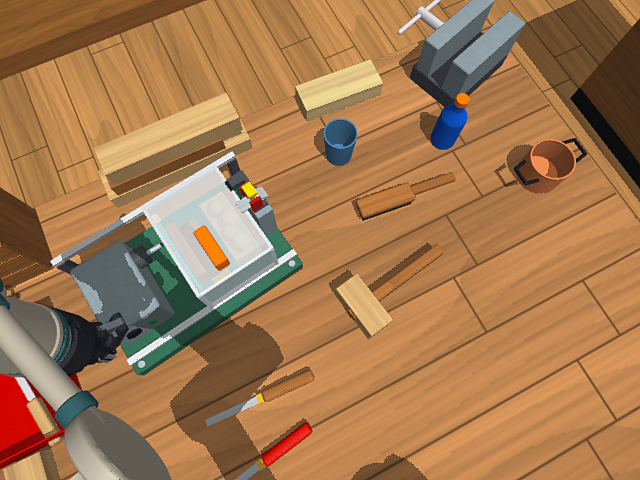

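Both views show the guard shut with the pawl down after I let go, the mallet flat, and the bench items in place. Handing in.

```bash
python3 -c "
from rig import order,telemetry
print(telemetry.get_state()['contact_force']);print(order.sign_off())"
```

```text
[0.51212108 0.05223932 0.11515076]
the job is handed in; nothing more can be done
None
```

I drove the wedge tight, laid the mallet back down flat, then pushed the guard shut until its latch caught. I handed the job in at about 27 s of the 72 s allowed.

- **Wedge:** I pushed it in with the mallet until it jammed at about 41 mm, then struck it ten times. The butt ended about 56 mm in, roughly 30 mm behind the pane. The last blow moved it only about 0.3 mm, and it held a steady 30 N push. I had no direct reading of the wedge–workpiece force, so tightness is inferred from that.
- **Mallet:** I gripped it by the head rather than the handle, so the blows had no sideways leverage. It slipped about 4 mm in the fingers during the blows. It now lies flat, with the head top at 63 mm and the handle top at 46 mm.
- **Guard:** I pushed it at no more than about 0.1 m/s with closed fingers. The force peaked at 13 N, slightly above the stated 6 to 12 N. The pawl cap rose about 7.5 mm and dropped back to its starting height, and both stayed put after I withdrew.
- **Disagreement:** I measured the guard's travel as about 174 mm against the stated 160 mm or so. Taken literally that puts it at about −14 mm, beyond the −5 mm end of the stated range. I take the starting value to have been more than 0.16 m.
- **Other checks:** The other bench items look unmoved in the pictures, and the robot was clear of everything at hand-in.

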